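# Reverse the row: dried master forms from drying board to carrying tray

### The job

The four plaster master forms have dried on the brown drying board. Put them in the grey carrying tray, one standing upright in each pocket, with the row's order reversed: the form at the board's left end goes into the tray's right-end pocket, the next one beside it, and so on to the board's right-end form in the tray's left-end pocket. Set each one down without dropping it or letting it topple, and leave the bottle, the clamp and the sanding block alone.

Things in the scene. Friction and masses are not known exactly. Their poses are not given: they have to be found in the camera images.
- board: Fixed dark brown wooden drying board, 100 (x) x 320 (y) x 8 mm, a 14 mm high batten along each long edge. On the robot's left or right. Origin: centre of its underside, on the bench. The row runs along its y; +y is the left end seen from the robot (yaw within 0.35 rad of the robot's frame). Cork pads lie on it, centred at y = -114, -38, 38, 114 mm.
- tray: Fixed grey plastic carrying tray, 76 (x) x 309 (y) x 22 mm, empty at the start. Origin: centre of its underside, on the bench. Its y runs along the row; +y is the left end seen from the robot (yaw within 0.35 rad). Four open pockets centred at y = -113, -37.5, 37.5, 113 mm, x = 0, each 66 (x) by about 71 mm (y) inside, walls 5 mm, pocket floor 5 mm above the origin.
- form_dome: Master form with a rounded dome top: round body 46 mm in diameter, 89 mm high, straight-sided up to 66 mm. White plaster, about 0.2 kg. Origin at the centre of its underside, z up; it starts upright. Which pad each form stands on differs from start to start.
- form_spike: Master form with a pointed cone top: round body 40 mm in diameter, 96 mm high, straight-sided up to 62 mm. White plaster, about 0.2 kg. Origin at the centre of its underside, z up; it starts upright. 
- form_turret: Master form with a thin round stub on top: round body 42 mm in diameter, straight-sided up to 64 mm, the stub 22 mm in diameter up to 86 mm. White plaster, about 0.2 kg. Origin at the centre of its underside, z up; it starts upright. 
- form_block: Square master form: block 38 x 38 mm, 66 mm high, with a raised rib 12 mm wide along its x across the top, up to 76 mm. Its x and y axes are square to its sides; it starts turned up to 0.2 rad from the board. White plaster, about 0.2 kg. Origin at the centre of its underside, z up; it starts upright. 
- pad_dome: Fixed square cork pad, 68 x 68 x 6 mm, origin at the centre of its underside (its top is 6 mm above it). It lies on the drying board; at the start form_dome stands on it, within about 5 mm of its centre.
- pad_spike: Fixed square cork pad, 68 x 68 x 6 mm, origin at the centre of its underside (its top is 6 mm above it). It lies on the drying board; at the start form_spike stands on it, within about 5 mm of its centre.
- pad_turret: Fixed square cork pad, 68 x 68 x 6 mm, origin at the centre of its underside (its top is 6 mm above it). It lies on the drying board; at the start form_turret stands on it, within about 5 mm of its centre.
- pad_block: Fixed square cork pad, 68 x 68 x 6 mm, origin at the centre of its underside (its top is 6 mm above it). It lies on the drying board; at the start form_block stands on it, within about 5 mm of its centre.
- bottle: Bystander: white squeeze bottle with a red band, 64 mm in diameter, 170 mm high, standing; origin at the centre of its underside. Leave it alone.
- clamp: Bystander: spring clamp with orange grips lying on the bench, about 140 x 65 x 18 mm; origin at the pivot, on its underside. Leave it alone.
- sander: Bystander between the board and the tray: dark rubber sanding block 75 x 45 x 32 mm lying on the bench; origin at the centre of its underside. Leave it alone.
There are look-alikes about, which are no part of the job. Leave any green look-alike of the form_dome alone.

How it is judged:
By the outcome, as a careful person would: the job done as asked, in the order asked, and still so for the second after the job is handed in, with the robot touching nothing.
It also fails if it takes over 104 s, if anything falls off the work surface, if the arm or the gripper's body presses on something with over 40 N, if the wrist force passes 120 N, or if a joint passes its speed limit or range.

### The arm

A 7-joint arm with a two-finger parallel gripper is mounted at the origin on the work surface. World frame = base frame: x ahead of the robot, y to its left, z up, the work surface at z = 0. Lengths are in m, angles in degrees, forces in N, time in s.
With the tool pointing down it reaches from about 0.35 to 0.9 m from the base axis. Payload 19.9 kg.
Tool frame: the origin (TCP) lies on the centre line of the jaws, within the pads' length; the fingertips stand 11 mm ahead of it and the grasp point (between the pads) lies 8 mm behind it; z points along the fingers, y is the line along which they close (so a half turn about z gives the same grasp; the last joint's range is limited). The gripper opens to 85 mm and grips with 20 to 120 N. Pads are 22 mm wide; open, the fingers measure 114 mm over their backs; the gripper's body (76 mm by 85 mm) begins 54 mm behind the grasp point. The pads swing forward as they close: fully open they stand 13 mm farther back than shut.
Start: joints at [-2.378, 23.915, -0.59, 92.452, 0.269, 63.638, -3.037], TCP at [0.625, 0, 0.242] pointing down, gripper open.
Joint ranges: [-161.28, 161.28], [-22.2, 115.67], [-73.04, 71.86], [3.21, 147.25], [-68.34, 248.33], [10.77, 114.83], [-161.83, 161.83]. Speed limits (degrees/s): [108.29, 108.29, 136.94, 136.94, 172.46, 172.46, 172.46].

### API

Orientations are given as [roll, pitch, yaw] about the fixed x, y, z axes, in that order (R = Rz(yaw) Ry(pitch) Rx(roll)).
In Python, from cell import * gives the robot as it stands.
- The arm moves only by the tool jog_arm, never from a script. Its argument "commands" is a list of rows, each an object of numbers: "dx", "dy", "dz": the shift along the tool's x, y, z in units of 40 mm (1.0 is 40 mm); "turn": the turn about the tool's z in degrees; "gripper": the finger opening in mm, from 0 to 85.4. A call has 1 to 12 rows; each row is the pose to reach, as a shift and turn from the pose commanded when the call began, along the tool's axes at that moment; what a row does not reach only later rows make up. A row lasts 1/12 s, in which the tool goes at most 41.7 mm and 7.16 degrees, less where a joint would pass 70% of its speed; a pose out of reach is approached as far as the arm can. A call with a gripper value outside its range is refused whole. The fingers move at their own pace and stop on an object; "grip_force" is the grip in N (left out, the last holds). Time passes only in rows, so rows that repeat a pose let the fingers close. It gives the time, the measured TCP pose, the force, the opening and the grip force at its end, in the units of the state.
- get_obs(): the state, without advancing time (a new reading comes with each control period).
- capture(name): name is "scene" or "side" or "wrist"; returns (picture, depth): 420x560x3 uint8, red, green, blue; 420x560 float32, m along the optical axis (not along the pixel's ray), 0 where there is no reading.
- calibration(name): a dict with "intrinsics" (3x3 intrinsics, pixels), "R" (3x3) and "t" (3): a world point X has camera coordinates R X + t. Camera axes: x right, y down, z forward; pixel columns grow to the right and rows downward; lengths in m; the calibration is good to about 2 mm. A picture is of the moment at which its call begins: read the wrist's pose just before it. calibration takes no time and is no camera call; for the wrist camera it gives the pose at the moment of the call.
- job_done(): hands the job in; it is judged then, once.
The state is a dict: "time_s": time; "joints": joint angles; "qvel": joint speeds; "tau": joint torques, N m; "position": TCP position; "orientation": TCP orientation; "force": force on the tool from outside, world axes, zero at the start; "wrist_torque": the same for the moment, N m; "width": finger opening in m; "grip_force": force on a finger pad.
Only numpy, scipy, OpenCV 4.12 (cv2) and the standard library are available. Lean on these libraries where they do the work, as an engineer would, in place of code of your own. Each camera call takes 0.05 s, during which the arm holds its last target. There are 200 camera calls.

## Working session

There is one attempt and no reset: what is moved stays moved. The work goes in short steps, Python scripts to look and compute and a tool call to move; the robot and the scene stay as the last step left them, time stands still between calls to the robot, and variables do not carry over. Pictures are saved under pics/ and viewed, at most 14 in all, crops included, and the job is handed in when it is done.

Besides the shell and the picture viewer there is one more tool, called after "Emit:" as name(argument=value, ...), one argument or row to a line, values as JSON. jog_arm: Moves the arm, as the interface text tells. Its arguments: {"type":"object","properties":{"commands":{"type":"array","items":{"type":"object","properties":{"dx":{"type":"number"},"dy":{"type":"number"},"dz":{"type":"number"},"turn":{"type":"number"},"gripper":{"type":"number"}}}},"grip_force":{"type":"number"}},"required":["commands"]}

```bash
mkdir -p pics; ls
python3 - <<'E'
from cell import *
import cv2,numpy as np
o=get_obs();print({k:np.round(v,3).tolist() for k,v in o.items()})
for n in("scene","side"):
    p,d=capture(n);np.savez(f"{n}0.npz",p=p,d=d);cv2.imwrite(f"pics/{n}0.png",p[:,:,::-1])
    c=calibration(n);print(n,c)
E
```

```text
pics
{'time_s': 0.0, 'joints': [-2.379, 23.948, -0.589, 92.486, 0.27, 63.64, -3.037], 'qvel': [0.049, 0.011, 0.076, 0.046, 0.029, -0.072, -0.082], 'tau': [0.0, -86.444, 0.679, -43.49, 0.019, 0.007, 0.0], 'position': [0.625, -0.0, 0.242], 'orientation': [-179.927, 0.007, 90.0], 'force': [-0.187, -0.404, 0.303], 'wrist_torque': [-0.008, -0.012, 0.058], 'grip_force': 0.0, 'width': 0.086}
scene {'intrinsics': array([[389.21567099,   0.        , 281.16078711],
       [  0.        , 389.21567099, 213.34999415],
       [  0.        ,   0.        ,   1.        ]]), 'R': array([[ 0.74503684,  0.6669357 , -0.01081101],
       [ 0.5358456 , -0.60809038, -0.58574362],
       [-0.3972274 ,  0.43060754, -0.81042429]]), 't': array([-0.43709792, -0.30282654,  1.09956743])}
side {'intrinsics': array([[450.80990352,   0.        , 283.94755678],
       [  0.        , 450.80990352, 208.99019549],
       [  0.        ,   0.        ,   1.        ]]), 'R': array([[ 0.88914738, -0.45743655, -0.01298999],
       [-0.35828712, -0.67820441, -0.64161447],
       [ 0.28468804,  0.57514396, -0.7669173 ]]), 't': array([-0.50901863,  0.23430385,  1.02368282])}
```

View pics/scene0.png

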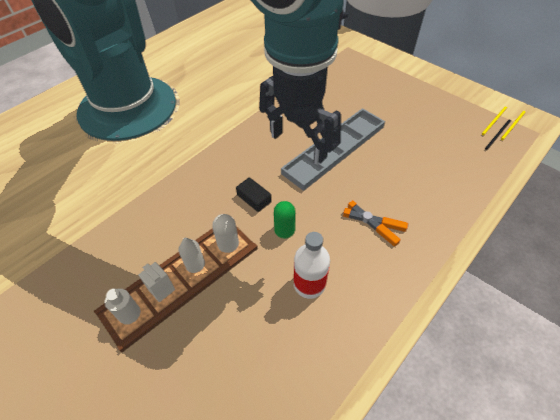

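View pics/side0.png

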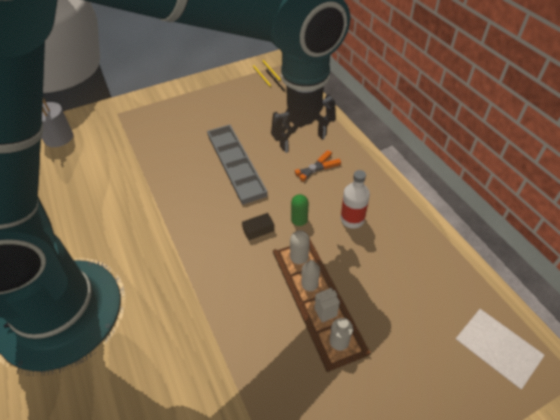

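The pictures show the tray on the left (+y), its centre at about (335,148) in the scene view. The board is on the right. From the board's left (+y) end to its right end the scene view shows the dome (226,232), spike (191,255), block (157,283) and turret (122,305). So the dome goes in the tray's right pocket, then the spike, the block and the turret at the left end. The green look-alike (285,218) stands near the dome.

```bash
cat > h.py <<'E'
from cell import *
import cv2,numpy as np
from scipy.optimize import least_squares
from scipy.cluster.hierarchy import fcluster,linkage
def cloud(p,d,c):
    K=c["intrinsics"];v,u=np.nonzero(d>0);z=d[v,u]
    P=np.c_[(u-K[0,2])*z/K[0,0],(v-K[1,2])*z/K[1,1],z]
    return (P-c["t"])@c["R"],cv2.cvtColor(p,cv2.COLOR_RGB2HSV)[v,u].astype(int),np.c_[u,v]
def circ(xy,r):
    f=least_squares(lambda c:np.hypot(*(xy-c).T)-r,xy.mean(0),loss="soft_l1",f_scale=.002)
    return f.x,np.sqrt(np.mean(f.fun**2))
def rect(xy):
    (c,s,a)=cv2.minAreaRect((xy*1000).astype(np.float32));return np.round(c,1),np.round(s,1),round(a,1)
E
python3 - <<'E'
from h import *
for n in("scene","side"):
    f=np.load(n+"0.npz");P,H,U=cloud(f["p"],f["d"],calibration(n))
    x,y,z=P.T;w=(x>.3)&(x<.95)&(abs(y)<.5)
    b=w&(abs(z)<.01);print(n,"bench z",np.median(z[b]))
    # hi clusters
    m=w&(z>.035)&(z<.2)
    m3=np.zeros(f["p"].shape[:2],np.uint8);m3[U[m][:,1],U[m][:,0]]=1
    k,L,S,_=cv2.connectedComponentsWithStats(m3)
    lab=L[U[:,1],U[:,0]]
    for i in range(1,k):
        if S[i,4]<80: continue
        q=P[(lab==i)];h=np.median(H[lab==i],0)
        print(" comp",S[i],h,"n",len(q),"mean",q.mean(0).round(3),"zmax",q[:,2].max().round(3))
        s=q[(q[:,2]<.065)]
        for r in(.023,.02,.021): print("    ",r,*circ(s[:,:2],r)) if len(s)>20 else 0
    for nm,lo,hi,hs in(("rim",.018,.027,None),):
        m=w&(z>lo)&(z<hi)
        m3=np.zeros(f["p"].shape[:2],np.uint8);m3[U[m][:,1],U[m][:,0]]=1
        k,L,S,_=cv2.connectedComponentsWithStats(m3,connectivity=8);lab=L[U[:,1],U[:,0]]
        for i in range(1,k):
            if S[i,4]>60: print(" rim",S[i],np.median(H[lab==i],0),rect(P[lab==i][:,:2]))
E
```

```text
scene bench z -8.411365634026034e-05
 comp [274 201  22  29 531] [ 69. 194. 114.] n 531 mean [ 0.619 -0.025  0.069] zmax 0.089
     0.023 [ 0.61116342 -0.01624097] 0.0007119415876208082
     0.02 [ 0.61359457 -0.01883016] 0.0010282605641884837
     0.021 [ 0.61279207 -0.01797342] 0.0008223831730527389
 comp [213 214  26  34 664] [ 21.  23. 130.] n 664 mean [ 0.561 -0.133  0.078] zmax 0.104
     0.023 [ 0.55080922 -0.12649515] 0.0006290633850249283
     0.02 [ 0.55377788 -0.12843973] 0.0009793287360202
     0.021 [ 0.55279107 -0.12780145] 0.0007704022937383985
 comp [ 294  232   36   60 1655] [ 15.  12. 154.] n 1655 mean [ 0.743 -0.094  0.11 ] zmax 0.173
     0.023 [ 0.74036693 -0.08996999] 0.0028703534466486963
     0.02 [ 0.74220494 -0.09267615] 0.004170438923397627
     0.021 [ 0.74159698 -0.09178099] 0.0037112121996649345
 comp [179 238  25  30 536] [ 21.  23. 131.] n 536 mean [ 0.547 -0.21   0.075] zmax 0.111
     0.023 [ 0.53310355 -0.20394916] 0.0008812422375347225
     0.02 [ 0.53633242 -0.20525953] 0.0005498414728545845
     0.021 [ 0.53524268 -0.20481626] 0.00061924241083162
[... 1745 characters left out ...]
07512963284108059
     0.021 [ 0.53464777 -0.20219908] 0.0008596034267076305
 comp [315 288  24  30 531] [ 19.  43. 114.] n 531 mean [ 0.525 -0.29   0.073] zmax 0.095
     0.023 [ 0.53045345 -0.2816625 ] 0.002349596817624
     0.02 [ 0.52775801 -0.28445416] 0.002407847246868491
     0.021 [ 0.52864874 -0.28353513] 0.0023123994944456968
 comp [330 318  22  29 498] [ 19.  41. 115.] n 498 mean [ 0.515 -0.361  0.076] zmax 0.107
     0.023 [ 0.52254464 -0.35220849] 0.0009024106697982118
     0.02 [ 0.52026735 -0.35488431] 0.0006176485247757495
     0.021 [ 0.52103329 -0.35398514] 0.0006271092458690885
 rim [206 124  61  77 579] [ 19.  23. 105.] (array([541.8, 253.6]), array([315.6,  77.6]), 86.2)
```

Both views agree on the forms and the tray. The grip closes along world x, so the round forms need no turn. I'll move over the dome while I work out the block's yaw.

Emit:
jog_arm(
  commands=[
    {"dx": -0.5, "dy": -0.3, "dz": 0.2},
    {"dx": -1.2, "dy": -0.7, "dz": 0.5},
    {"dx": -2.0, "dy": -1.2, "dz": 0.9},
    {"dx": -2.7, "dy": -1.6, "dz": 1.2},
    {"dx": -3.14, "dy": -1.9, "dz": 1.3},
    {"dx": -3.14, "dy": -1.9, "dz": 1.3},
    {"dx": -3.14, "dy": -1.9, "dz": 1.3},
  ],
  grip_force=40,
)

```text
invalid input
```

Run:
```python
from h import *
for n in("scene","side"):
    f=np.load(n+"0.npz");P,H,U=cloud(f["p"],f["d"],calibration(n));x,y,z=P.T
    m=(abs(x-.53)<.045)&(abs(y+.285)<.036)
    for lo,hi in((.074,.1),(.084,.1),(.03,.1)):
        q=P[m&(z>lo)&(z<hi)];print(n,lo,len(q),rect(q[:,:2]),q[:,2].max())
```

```text
scene 0.074 442 (array([ 532.7, -285.4]), array([38. , 38.4]), 87.1) 0.09233431988368047
scene 0.084 137 (array([ 532.6, -285.4]), array([11.9, 38.4]), 87.1) 0.09233431988368047
scene 0.03 730 (array([ 533. , -285.4]), array([38.1, 39.1]), 87.1) 0.09233431988368047
side 0.074 330 (array([ 528.6, -284. ]), array([39.8, 38.9]), 87.8) 0.0951188749751639
side 0.084 121 (array([ 528.2, -280.1]), array([38.4, 23.6]), 3.1) 0.0951188749751639
side 0.03 556 (array([ 528.5, -284.1]), array([40.2, 39.3]), 87.1) 0.0951188749751639
```

Emit:
jog_arm(
  commands=[
    {"dx": -0.5, "dy": -0.3, "dz": 0.2, "turn": 0, "gripper": 85},
    {"dx": -1.2, "dy": -0.7, "dz": 0.5, "turn": 0, "gripper": 85},
    {"dx": -2.0, "dy": -1.2, "dz": 0.9, "turn": 0, "gripper": 85},
    {"dx": -2.7, "dy": -1.6, "dz": 1.2, "turn": 0, "gripper": 85},
    {"dx": -3.14, "dy": -1.9, "dz": 1.3, "turn": 0, "gripper": 85},
    {"dx": -3.14, "dy": -1.9, "dz": 1.3, "turn": 0, "gripper": 85},
    {"dx": -3.14, "dy": -1.9, "dz": 1.3, "turn": 0, "gripper": 85},
  ],
  grip_force=40,
)

```text
time_s: 0.68
position: [0.5484, -0.1265, 0.19]
orientation: [-180.0, 0.0, 89.9]
force: [0.1, 1.6, -0.1]
width: 0.0851
grip_force: 0.0
```

Emit:
jog_arm(
  commands=[
    {"dx": 0, "dy": 0, "dz": 0.5, "turn": 0, "gripper": 85},
    {"dx": 0, "dy": 0, "dz": 1.1, "turn": 0, "gripper": 85},
    {"dx": 0, "dy": 0, "dz": 1.7, "turn": 0, "gripper": 85},
    {"dx": 0, "dy": 0, "dz": 2.3, "turn": 0, "gripper": 85},
    {"dx": 0, "dy": 0, "dz": 2.8, "turn": 0, "gripper": 85},
    {"dx": 0, "dy": 0, "dz": 3.2, "turn": 0, "gripper": 85},
    {"dx": 0, "dy": 0, "dz": 3.4, "turn": 0, "gripper": 85},
    {"dx": 0, "dy": 0, "dz": 3.4, "turn": 0, "gripper": 85},
    {"dx": 0, "dy": 0, "dz": 3.4, "turn": 0, "gripper": 60},
    {"dx": 0, "dy": 0, "dz": 3.4, "turn": 0, "gripper": 55},
  ],
  grip_force=40,
)

```text
time_s: 1.52
position: [0.5498, -0.1254, 0.0553]
orientation: [179.9, 0.0, 90.0]
force: [-0.1, -0.2, 1.2]
width: 0.0633
grip_force: 0.0
```

Emit:
jog_arm(
  commands=[
    {"dx": 0, "dy": 0, "dz": 0, "turn": 0, "gripper": 50},
    {"dx": 0, "dy": 0, "dz": 0, "turn": 0, "gripper": 45},
    {"dx": 0, "dy": 0, "dz": 0, "turn": 0, "gripper": 40},
    {"dx": 0, "dy": 0, "dz": 0, "turn": 0, "gripper": 40},
    {"dx": 0, "dy": 0, "dz": 0, "turn": 0, "gripper": 40},
    {"dx": 0, "dy": 0, "dz": 0, "turn": 0, "gripper": 40},
  ],
  grip_force=40,
)

```text
time_s: 2.02
position: [0.5496, -0.1256, 0.0555]
orientation: [179.9, 0.0, 90.0]
force: [-2.9, 1.2, 8.9]
width: 0.0449
grip_force: 39.5
```

Emit:
jog_arm(
  commands=[
    {"dx": 0, "dy": 0, "dz": -0.1, "turn": 0, "gripper": 40},
    {"dx": 0, "dy": 0, "dz": -0.3, "turn": 0, "gripper": 40},
    {"dx": 0, "dy": 0, "dz": -0.7, "turn": 0, "gripper": 40},
    {"dx": 0, "dy": 0, "dz": -1.2, "turn": 0, "gripper": 40},
    {"dx": 0, "dy": 0, "dz": -1.7, "turn": 0, "gripper": 40},
    {"dx": 0, "dy": 0, "dz": -2.2, "turn": 0, "gripper": 40},
    {"dx": 0, "dy": 0, "dz": -2.7, "turn": 0, "gripper": 40},
    {"dx": 0, "dy": 0, "dz": -3.1, "turn": 0, "gripper": 40},
    {"dx": 0, "dy": 0, "dz": -3.4, "turn": 0, "gripper": 40},
    {"dx": 0, "dy": 0, "dz": -3.5, "turn": 0, "gripper": 40},
    {"dx": 0, "dy": 0, "dz": -3.6, "turn": 0, "gripper": 40},
    {"dx": 0, "dy": 0, "dz": -3.6, "turn": 0, "gripper": 40},
  ],
  grip_force=40,
)

```text
time_s: 3.02
position: [0.5489, -0.1256, 0.1985]
orientation: [180.0, 0.0, 90.0]
force: [-0.1, -0.5, -1.5]
width: 0.0451
grip_force: 41.2
```

Emit:
jog_arm(
  commands=[
    {"dx": 0.15, "dy": 0, "dz": 0, "turn": 0, "gripper": 40},
    {"dx": 0.5, "dy": 0, "dz": 0, "turn": 0, "gripper": 40},
    {"dx": 1.1, "dy": 0, "dz": 0, "turn": 0, "gripper": 40},
    {"dx": 1.8, "dy": -0.1, "dz": 0, "turn": 0, "gripper": 40},
    {"dx": 2.6, "dy": -0.1, "dz": 0, "turn": 0, "gripper": 40},
    {"dx": 3.4, "dy": -0.2, "dz": 0, "turn": 0, "gripper": 40},
    {"dx": 4.2, "dy": -0.2, "dz": 0, "turn": 0, "gripper": 40},
    {"dx": 5.0, "dy": -0.3, "dz": 0, "turn": 0, "gripper": 40},
    {"dx": 5.7, "dy": -0.3, "dz": 0, "turn": 0, "gripper": 40},
    {"dx": 6.2, "dy": -0.31, "dz": 0, "turn": 0, "gripper": 40},
    {"dx": 6.5, "dy": -0.31, "dz": 0, "turn": 0, "gripper": 40},
    {"dx": 6.63, "dy": -0.31, "dz": 0, "turn": 0, "gripper": 40},
  ],
  grip_force=40,
)

```text
time_s: 4.02
position: [0.536, 0.1415, 0.1975]
orientation: [-179.9, -0.0, 90.1]
force: [-0.1, -0.5, -2.2]
width: 0.0451
grip_force: 41.2
```

Run:
```python
from h import *
o=get_obs();print(o["position"],o["width"])
p,d=capture("scene");cv2.imwrite("pics/held.png",p[:,:,::-1])
P,H,U=cloud(p,d,calibration("scene"));T=o["position"];x,y,z=P.T
m=(np.hypot(x-T[0],y-T[1])<.035)&(z>.06)&(z<.19)&(H[:,1]<60)&(H[:,2]>90)
print(m.sum(),np.percentile(z[m],[0,1,5,50,99]))
q=P[m&(z<.18)]
print(circ(q[:,:2],.023))
```

```text
[0.53597727 0.14152394 0.19751161] 0.0451471258109338
270 [0.15484492 0.15612771 0.1577389  0.17272733 0.18953757]
(array([0.537661  , 0.14066032]), np.float64(0.0008649992462107929))
```

View pics/held.png

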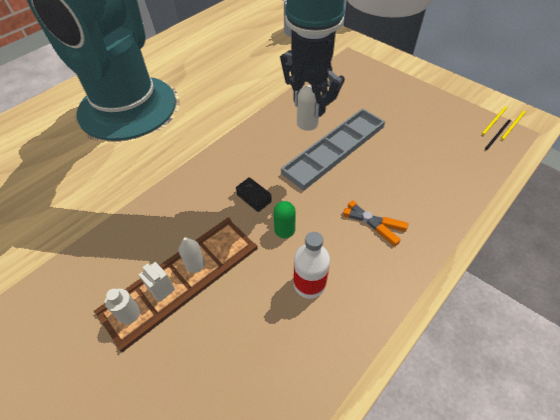

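The dome is held upright at (307,110), over the right-end pocket. I'll lower it.

Emit:
jog_arm(
  commands=[
    {"dx": 0, "dy": 0, "dz": 0.2, "turn": 0, "gripper": 40},
    {"dx": 0, "dy": 0, "dz": 0.6, "turn": 0, "gripper": 40},
    {"dx": 0, "dy": 0, "dz": 1.1, "turn": 0, "gripper": 40},
    {"dx": 0, "dy": 0, "dz": 1.6, "turn": 0, "gripper": 40},
    {"dx": 0, "dy": 0, "dz": 2.1, "turn": 0, "gripper": 40},
    {"dx": 0, "dy": 0, "dz": 2.6, "turn": 0, "gripper": 40},
    {"dx": 0, "dy": 0, "dz": 3.0, "turn": 0, "gripper": 40},
    {"dx": 0, "dy": 0, "dz": 3.3, "turn": 0, "gripper": 40},
    {"dx": 0, "dy": 0, "dz": 3.5, "turn": 0, "gripper": 40},
    {"dx": 0, "dy": 0, "dz": 3.6, "turn": 0, "gripper": 40},
    {"dx": 0, "dy": 0, "dz": 3.65, "turn": 0, "gripper": 40},
    {"dx": 0, "dy": 0, "dz": 3.65, "turn": 0, "gripper": 40},
  ],
  grip_force=40,
)

```text
time_s: 5.07
position: [0.5368, 0.1394, 0.0524]
orientation: [180.0, 0.0, 90.0]
force: [0.0, -0.7, -1.6]
width: 0.0454
grip_force: 41.2
```

Emit:
jog_arm(
  commands=[
    {"dx": 0, "dy": 0, "dz": 0.03, "turn": 0, "gripper": 40},
    {"dx": 0, "dy": 0, "dz": 0.06, "turn": 0, "gripper": 40},
    {"dx": 0, "dy": 0, "dz": 0.08, "turn": 0, "gripper": 40},
    {"dx": 0, "dy": 0, "dz": 0.08, "turn": 0, "gripper": 40},
  ],
  grip_force=40,
)

```text
time_s: 5.4
position: [0.5367, 0.1396, 0.0492]
orientation: [180.0, -0.0, 90.0]
force: [0.2, 0.5, -2.0]
width: 0.0452
grip_force: 41.2
```

Emit:
jog_arm(
  commands=[
    {"dx": 0, "dy": 0, "dz": 0.03, "turn": 0, "gripper": 40},
    {"dx": 0, "dy": 0, "dz": 0.05, "turn": 0, "gripper": 40},
    {"dx": 0, "dy": 0, "dz": 0.05, "turn": 0, "gripper": 40},
  ],
  grip_force=40,
)

```text
time_s: 5.65
position: [0.5365, 0.1396, 0.0469]
orientation: [-180.0, 0.0, 90.0]
force: [0.1, -0.2, -1.0]
width: 0.045
grip_force: 41.2
```

Emit:
jog_arm(
  commands=[
    {"dx": 0, "dy": 0, "dz": 0.015, "turn": 0, "gripper": 40},
    {"dx": 0, "dy": 0, "dz": 0.03, "turn": 0, "gripper": 40},
    {"dx": 0, "dy": 0, "dz": 0.03, "turn": 0, "gripper": 40},
  ],
  grip_force=40,
)

```text
time_s: 5.9
position: [0.5366, 0.1396, 0.0465]
orientation: [-180.0, 0.0, 90.0]
force: [-5.9, -0.7, 12.9]
width: 0.045
grip_force: 42.5
```

Contact at 0.0466, as predicted from the pick height. Now I'll release and rise.

Emit:
jog_arm(
  commands=[
    {"dx": 0, "dy": 0, "dz": 0, "turn": 0, "gripper": 50},
    {"dx": 0, "dy": 0, "dz": 0, "turn": 0, "gripper": 60},
    {"dx": 0, "dy": 0, "dz": 0, "turn": 0, "gripper": 75},
    {"dx": 0, "dy": 0, "dz": 0, "turn": 0, "gripper": 85},
    {"dx": 0, "dy": 0, "dz": 0, "turn": 0, "gripper": 85},
    {"dx": 0, "dy": 0, "dz": 0, "turn": 0, "gripper": 85},
    {"dx": 0, "dy": 0, "dz": -0.4, "turn": 0, "gripper": 85},
    {"dx": 0, "dy": 0, "dz": -1.0, "turn": 0, "gripper": 85},
    {"dx": 0, "dy": 0, "dz": -1.8, "turn": 0, "gripper": 85},
    {"dx": 0, "dy": 0, "dz": -2.6, "turn": 0, "gripper": 85},
    {"dx": 0, "dy": 0, "dz": -3.3, "turn": 0, "gripper": 85},
    {"dx": 0, "dy": 0, "dz": -3.8, "turn": 0, "gripper": 85},
  ],
  grip_force=40,
)

```text
time_s: 6.9
position: [0.5371, 0.1398, 0.2006]
orientation: [179.9, -0.0, 90.0]
force: [0.3, 1.0, 0.1]
width: 0.0853
grip_force: 0.0
```

```bash
cat > chk.py <<'E'
import sys
from h import *
p,d=capture("side");cv2.imwrite(sys.argv[1],p[:,:,::-1])
P,H,U=cloud(p,d,calibration("side"));x,y,z=P.T
for n,c,r in(("dome",(.536,.1395),.023),("spike",(.541,.215),.02),("block",(.546,.29),.019),("turret",(.5506,.365),.021)):
    m=(abs(x-c[0])<.04)&(abs(y-c[1])<.036)&(z>.03)&(z<.12)&(H[:,1]<70)
    if m.sum()>50: print(n,m.sum(),"zmax",np.percentile(z[m],99).round(4),circ(P[m&(z<.062)][:,:2],r))
E
python3 chk.py pics/c1.png; python3 -c "
from cell import *;print(get_obs()['position'])"
```

```text
dome 385 zmax 0.0975 (array([0.53596362, 0.14061204]), np.float64(0.001368930264041822))
[0.53834061 0.14012826 0.20361506]
```

Emit:
jog_arm(
  commands=[
    {"dx": -0.3, "dy": 0, "dz": 0, "turn": 0, "gripper": 85},
    {"dx": -1.0, "dy": 0, "dz": 0, "turn": 0, "gripper": 85},
    {"dx": -1.9, "dy": 0, "dz": 0, "turn": 0, "gripper": 85},
    {"dx": -2.8, "dy": 0, "dz": 0, "turn": 0, "gripper": 85},
    {"dx": -3.7, "dy": 0, "dz": 0, "turn": 0, "gripper": 85},
    {"dx": -4.6, "dy": 0, "dz": 0, "turn": 0, "gripper": 85},
    {"dx": -5.5, "dy": 0, "dz": 0, "turn": 0, "gripper": 85},
    {"dx": -6.4, "dy": 0, "dz": 0, "turn": 0, "gripper": 85},
    {"dx": -7.3, "dy": -0.03, "dz": 0, "turn": 0, "gripper": 85},
    {"dx": -8.1, "dy": -0.03, "dz": 0, "turn": 0, "gripper": 85},
    {"dx": -8.6, "dy": -0.03, "dz": 0, "turn": 0, "gripper": 85},
    {"dx": -8.6, "dy": -0.03, "dz": 0, "turn": 0, "gripper": 85},
  ],
  grip_force=40,
)

```text
time_s: 7.95
position: [0.5337, -0.2099, 0.1969]
orientation: [-179.9, 0.1, 89.6]
force: [-0.5, 0.8, -0.5]
width: 0.0852
grip_force: 0.0
```

Emit:
jog_arm(
  commands=[
    {"dx": 0, "dy": 0, "dz": 0, "turn": 0, "gripper": 85},
    {"dx": 0, "dy": 0, "dz": 0, "turn": 0, "gripper": 85},
  ],
  grip_force=40,
)

```text
time_s: 8.12
position: [0.535, -0.204, 0.1972]
orientation: [-179.9, -0.0, 90.0]
force: [-0.4, 1.0, 0.4]
width: 0.0846
grip_force: 0.0
```

Emit:
jog_arm(
  commands=[
    {"dx": 0, "dy": 0, "dz": 0.4, "turn": 0, "gripper": 85},
    {"dx": 0, "dy": 0, "dz": 1.0, "turn": 0, "gripper": 85},
    {"dx": 0, "dy": 0, "dz": 1.6, "turn": 0, "gripper": 85},
    {"dx": 0, "dy": 0, "dz": 2.2, "turn": 0, "gripper": 85},
    {"dx": 0, "dy": 0, "dz": 2.8, "turn": 0, "gripper": 85},
    {"dx": 0, "dy": 0, "dz": 3.2, "turn": 0, "gripper": 85},
    {"dx": 0, "dy": 0, "dz": 3.4, "turn": 0, "gripper": 85},
    {"dx": 0, "dy": 0, "dz": 3.5, "turn": 0, "gripper": 85},
    {"dx": 0, "dy": 0, "dz": 3.5, "turn": 0, "gripper": 60},
    {"dx": 0, "dy": 0, "dz": 3.5, "turn": 0, "gripper": 52},
    {"dx": 0, "dy": 0, "dz": 3.5, "turn": 0, "gripper": 46},
    {"dx": 0, "dy": 0, "dz": 3.5, "turn": 0, "gripper": 42},
  ],
  grip_force=40,
)

```text
time_s: 9.12
position: [0.5359, -0.2045, 0.0588]
orientation: [179.9, 0.0, 90.0]
force: [-0.5, -0.2, 0.2]
width: 0.042
grip_force: 0.0
```

Emit:
jog_arm(
  commands=[
    {"dx": 0, "dy": 0, "dz": 0, "turn": 0, "gripper": 38},
    {"dx": 0, "dy": 0, "dz": 0, "turn": 0, "gripper": 34},
    {"dx": 0, "dy": 0, "dz": 0, "turn": 0, "gripper": 34},
    {"dx": 0, "dy": 0, "dz": 0, "turn": 0, "gripper": 34},
    {"dx": 0, "dy": 0, "dz": 0, "turn": 0, "gripper": 34},
  ],
  grip_force=40,
)

```text
time_s: 9.53
position: [0.5358, -0.2045, 0.0589]
orientation: [179.9, 0.0, 90.0]
force: [-2.6, 0.4, 8.9]
width: 0.0389
grip_force: 39.3
```

Emit:
jog_arm(
  commands=[
    {"dx": 0, "dy": 0, "dz": -0.1, "turn": 0, "gripper": 34},
    {"dx": 0, "dy": 0, "dz": -0.3, "turn": 0, "gripper": 34},
    {"dx": 0, "dy": 0, "dz": -0.7, "turn": 0, "gripper": 34},
    {"dx": 0, "dy": 0, "dz": -1.2, "turn": 0, "gripper": 34},
    {"dx": 0, "dy": 0, "dz": -1.7, "turn": 0, "gripper": 34},
    {"dx": 0, "dy": 0, "dz": -2.2, "turn": 0, "gripper": 34},
    {"dx": 0, "dy": 0, "dz": -2.7, "turn": 0, "gripper": 34},
    {"dx": 0, "dy": 0, "dz": -3.1, "turn": 0, "gripper": 34},
    {"dx": 0, "dy": 0, "dz": -3.4, "turn": 0, "gripper": 34},
    {"dx": 0, "dy": 0, "dz": -3.5, "turn": 0, "gripper": 34},
    {"dx": 0, "dy": 0, "dz": -3.6, "turn": 0, "gripper": 34},
    {"dx": 0, "dy": 0, "dz": -3.6, "turn": 0, "gripper": 34},
  ],
  grip_force=40,
)

```text
time_s: 10.53
position: [0.5353, -0.2044, 0.202]
orientation: [-180.0, 0.0, 90.0]
force: [0.0, -0.5, -1.4]
width: 0.0387
grip_force: 40.6
```

Emit:
jog_arm(
  commands=[
    {"dx": 0.15, "dy": 0, "dz": 0, "turn": 0, "gripper": 34},
    {"dx": 0.5, "dy": 0, "dz": 0, "turn": 0, "gripper": 34},
    {"dx": 1.1, "dy": 0, "dz": 0, "turn": 0, "gripper": 34},
    {"dx": 1.8, "dy": 0, "dz": 0, "turn": 0, "gripper": 34},
    {"dx": 2.6, "dy": 0, "dz": 0, "turn": 0, "gripper": 34},
    {"dx": 3.4, "dy": 0.05, "dz": 0, "turn": 0, "gripper": 34},
    {"dx": 4.2, "dy": 0.05, "dz": 0, "turn": 0, "gripper": 34},
    {"dx": 5.0, "dy": 0.1, "dz": 0, "turn": 0, "gripper": 34},
    {"dx": 5.8, "dy": 0.1, "dz": 0, "turn": 0, "gripper": 34},
    {"dx": 6.6, "dy": 0.1, "dz": 0, "turn": 0, "gripper": 34},
    {"dx": 7.3, "dy": 0.1, "dz": 0, "turn": 0, "gripper": 34},
    {"dx": 8.0, "dy": 0.1, "dz": 0, "turn": 0, "gripper": 34},
  ],
  grip_force=40,
)

```text
time_s: 11.53
position: [0.5385, 0.1176, 0.201]
orientation: [-179.9, 0.0, 90.0]
force: [0.8, -0.1, -0.4]
width: 0.0386
grip_force: 40.6
```

Emit:
jog_arm(
  commands=[
    {"dx": 0.7, "dy": 0, "dz": 0, "turn": 0, "gripper": 34},
    {"dx": 1.4, "dy": 0, "dz": 0, "turn": 0, "gripper": 34},
    {"dx": 1.9, "dy": 0.05, "dz": 0, "turn": 0, "gripper": 34},
    {"dx": 2.3, "dy": 0.05, "dz": 0, "turn": 0, "gripper": 34},
    {"dx": 2.48, "dy": 0.05, "dz": 0, "turn": 0, "gripper": 34},
    {"dx": 2.48, "dy": 0.05, "dz": 0, "turn": 0, "gripper": 34},
    {"dx": 2.48, "dy": 0.05, "dz": 0, "turn": 0, "gripper": 34},
    {"dx": 2.48, "dy": 0.05, "dz": 0, "turn": 0, "gripper": 34},
  ],
  grip_force=40,
)

```text
time_s: 12.2
position: [0.5414, 0.2134, 0.2016]
orientation: [-180.0, 0.0, 89.9]
force: [0.4, 0.6, -2.2]
width: 0.0386
grip_force: 40.6
```

Emit:
jog_arm(
  commands=[
    {"dx": 0, "dy": 0, "dz": 0.2, "turn": 0, "gripper": 34},
    {"dx": 0.03, "dy": 0, "dz": 0.6, "turn": 0, "gripper": 34},
    {"dx": 0.03, "dy": 0, "dz": 1.1, "turn": 0, "gripper": 34},
    {"dx": 0.03, "dy": 0, "dz": 1.6, "turn": 0, "gripper": 34},
    {"dx": 0.03, "dy": 0, "dz": 2.1, "turn": 0, "gripper": 34},
    {"dx": 0.03, "dy": 0, "dz": 2.6, "turn": 0, "gripper": 34},
    {"dx": 0.03, "dy": 0, "dz": 3.0, "turn": 0, "gripper": 34},
    {"dx": 0.03, "dy": 0, "dz": 3.3, "turn": 0, "gripper": 34},
    {"dx": 0.03, "dy": 0, "dz": 3.5, "turn": 0, "gripper": 34},
    {"dx": 0.03, "dy": 0, "dz": 3.65, "turn": 0, "gripper": 34},
    {"dx": 0.03, "dy": 0, "dz": 3.72, "turn": 0, "gripper": 34},
    {"dx": 0.03, "dy": 0, "dz": 3.72, "turn": 0, "gripper": 34},
  ],
  grip_force=40,
)

```text
time_s: 13.2
position: [0.5414, 0.2159, 0.0529]
orientation: [-180.0, 0.0, 90.0]
force: [-0.0, 0.5, -2.0]
width: 0.0389
grip_force: 40.6
```

Emit:
jog_arm(
  commands=[
    {"dx": 0, "dy": 0, "dz": 0, "turn": 0, "gripper": 34},
    {"dx": 0, "dy": 0, "dz": 0, "turn": 0, "gripper": 34},
  ],
  grip_force=40,
)

```text
time_s: 13.37
position: [0.5418, 0.2162, 0.0538]
orientation: [179.9, -0.0, 90.0]
force: [-0.0, -0.0, -1.3]
width: 0.0388
grip_force: 40.6
```

Emit:
jog_arm(
  commands=[
    {"dx": 0, "dy": 0, "dz": 0.03, "turn": 0, "gripper": 34},
    {"dx": 0, "dy": 0, "dz": 0.06, "turn": 0, "gripper": 34},
    {"dx": 0, "dy": 0, "dz": 0.08, "turn": 0, "gripper": 34},
    {"dx": 0, "dy": 0, "dz": 0.09, "turn": 0, "gripper": 34},
    {"dx": 0, "dy": 0, "dz": 0.09, "turn": 0, "gripper": 34},
  ],
  grip_force=40,
)

```text
time_s: 13.78
position: [0.5415, 0.2161, 0.05]
orientation: [180.0, -0.0, 90.0]
force: [-2.5, -2.2, 7.7]
width: 0.0386
grip_force: 41.6
```

Contact. I'll release and rise.

Emit:
jog_arm(
  commands=[
    {"dx": 0, "dy": 0, "dz": 0, "turn": 0, "gripper": 44},
    {"dx": 0, "dy": 0, "dz": 0, "turn": 0, "gripper": 54},
    {"dx": 0, "dy": 0, "dz": 0, "turn": 0, "gripper": 70},
    {"dx": 0, "dy": 0, "dz": 0, "turn": 0, "gripper": 85},
    {"dx": 0, "dy": 0, "dz": 0, "turn": 0, "gripper": 85},
    {"dx": 0, "dy": 0, "dz": 0, "turn": 0, "gripper": 85},
    {"dx": 0, "dy": 0, "dz": -0.4, "turn": 0, "gripper": 85},
    {"dx": 0, "dy": 0, "dz": -1.0, "turn": 0, "gripper": 85},
    {"dx": 0, "dy": 0, "dz": -1.8, "turn": 0, "gripper": 85},
    {"dx": 0, "dy": 0, "dz": -2.6, "turn": 0, "gripper": 85},
    {"dx": 0, "dy": 0, "dz": -3.3, "turn": 0, "gripper": 85},
    {"dx": 0, "dy": 0, "dz": -3.75, "turn": 0, "gripper": 85},
  ],
  grip_force=40,
)

```text
time_s: 14.78
position: [0.542, 0.2163, 0.2026]
orientation: [179.9, -0.1, 90.0]
force: [0.1, 0.0, 0.8]
width: 0.0849
grip_force: 0.0
```

```bash
python3 chk.py pics/c2.png; python3 -c "
from cell import *;print(get_obs()['position'])"
```

```text
dome 378 zmax 0.0971 (array([0.53566423, 0.14076619]), np.float64(0.001327731626199031))
spike 262 zmax 0.1013 (array([0.54044772, 0.21750223]), np.float64(0.0014642611838449082))
[0.5430001  0.21675494 0.20510057]
```

Emit:
jog_arm(
  commands=[
    {"dx": -0.3, "dy": 0, "dz": 0, "turn": 0, "gripper": 85},
    {"dx": -1.0, "dy": 0, "dz": 0, "turn": 0, "gripper": 85},
    {"dx": -1.9, "dy": 0, "dz": 0, "turn": 0, "gripper": 85},
    {"dx": -2.8, "dy": 0, "dz": 0, "turn": 0, "gripper": 85},
    {"dx": -3.7, "dy": 0, "dz": 0, "turn": 0, "gripper": 85},
    {"dx": -4.6, "dy": 0, "dz": 0, "turn": 0, "gripper": 85},
    {"dx": -5.5, "dy": -0.1, "dz": 0, "turn": 0, "gripper": 85},
    {"dx": -6.4, "dy": -0.1, "dz": 0, "turn": 0, "gripper": 85},
    {"dx": -7.3, "dy": -0.1, "dz": 0, "turn": 0, "gripper": 85},
    {"dx": -8.2, "dy": -0.2, "dz": 0, "turn": 0, "gripper": 85},
    {"dx": -9.1, "dy": -0.2, "dz": 0, "turn": 0, "gripper": 85},
    {"dx": -10.0, "dy": -0.2, "dz": 0, "turn": 0, "gripper": 85},
  ],
  grip_force=40,
)

```text
time_s: 15.83
position: [0.5323, -0.1862, 0.1989]
orientation: [-180.0, 0.0, 90.0]
force: [1.0, -0.0, -0.3]
width: 0.085
grip_force: 0.0
```

Emit:
jog_arm(
  commands=[
    {"dx": -0.8, "dy": 0, "dz": 0, "turn": 1, "gripper": 85},
    {"dx": -1.6, "dy": 0, "dz": 0, "turn": 2, "gripper": 85},
    {"dx": -2.2, "dy": -0.07, "dz": 0, "turn": 3, "gripper": 85},
    {"dx": -2.52, "dy": -0.07, "dz": 0, "turn": 3, "gripper": 85},
    {"dx": -2.52, "dy": -0.07, "dz": 0, "turn": 3, "gripper": 85},
    {"dx": -2.52, "dy": -0.07, "dz": 0, "turn": 3, "gripper": 85},
    {"dx": -2.52, "dy": -0.07, "dz": 0, "turn": 3, "gripper": 85},
    {"dx": -2.52, "dy": -0.07, "dz": 0, "turn": 3, "gripper": 85},
  ],
  grip_force=40,
)

```text
time_s: 16.5
position: [0.5309, -0.2834, 0.1993]
orientation: [-180.0, -0.0, 87.1]
force: [0.2, -0.4, 0.5]
width: 0.0845
grip_force: 0.0
```

Emit:
jog_arm(
  commands=[
    {"dx": 0, "dy": 0, "dz": 0.4, "turn": 0, "gripper": 85},
    {"dx": -0.03, "dy": 0, "dz": 1.0, "turn": 0, "gripper": 85},
    {"dx": -0.03, "dy": 0, "dz": 1.6, "turn": 0, "gripper": 85},
    {"dx": -0.03, "dy": 0, "dz": 2.2, "turn": 0, "gripper": 85},
    {"dx": -0.03, "dy": 0, "dz": 2.8, "turn": 0, "gripper": 85},
    {"dx": -0.03, "dy": 0, "dz": 3.3, "turn": 0, "gripper": 85},
    {"dx": -0.03, "dy": 0, "dz": 3.6, "turn": 0, "gripper": 85},
    {"dx": -0.03, "dy": 0, "dz": 3.7, "turn": 0, "gripper": 85},
    {"dx": -0.03, "dy": 0, "dz": 3.7, "turn": 0, "gripper": 60},
    {"dx": -0.03, "dy": 0, "dz": 3.7, "turn": 0, "gripper": 52},
    {"dx": -0.03, "dy": 0, "dz": 3.7, "turn": 0, "gripper": 46},
    {"dx": -0.03, "dy": 0, "dz": 3.7, "turn": 0, "gripper": 42},
  ],
  grip_force=40,
)

```text
time_s: 17.5
position: [0.5311, -0.2862, 0.0526]
orientation: [179.9, 0.0, 87.0]
force: [-0.1, -0.3, -1.8]
width: 0.0423
grip_force: 0.0
```

Emit:
jog_arm(
  commands=[
    {"dx": 0, "dy": 0, "dz": 0, "turn": 0, "gripper": 38},
    {"dx": 0, "dy": 0, "dz": 0, "turn": 0, "gripper": 34},
    {"dx": 0, "dy": 0, "dz": 0, "turn": 0, "gripper": 32},
    {"dx": 0, "dy": 0, "dz": 0, "turn": 0, "gripper": 32},
    {"dx": 0, "dy": 0, "dz": 0, "turn": 0, "gripper": 32},
    {"dx": 0, "dy": 0, "dz": 0, "turn": 0, "gripper": 32},
  ],
  grip_force=40,
)

```text
time_s: 18.0
position: [0.5308, -0.2862, 0.0524]
orientation: [180.0, 0.0, 87.0]
force: [-1.7, 1.4, 8.0]
width: 0.0376
grip_force: 40.2
```

Emit:
jog_arm(
  commands=[
    {"dx": 0, "dy": 0, "dz": -0.1, "turn": 0, "gripper": 32},
    {"dx": 0, "dy": 0, "dz": -0.3, "turn": 0, "gripper": 32},
    {"dx": 0, "dy": 0, "dz": -0.7, "turn": 0, "gripper": 32},
    {"dx": 0, "dy": 0, "dz": -1.2, "turn": 0, "gripper": 32},
    {"dx": 0, "dy": 0, "dz": -1.7, "turn": 0, "gripper": 32},
    {"dx": 0, "dy": 0, "dz": -2.2, "turn": 0, "gripper": 32},
    {"dx": 0, "dy": 0, "dz": -2.7, "turn": -1, "gripper": 32},
    {"dx": 0, "dy": 0, "dz": -3.1, "turn": -2, "gripper": 32},
    {"dx": 0, "dy": 0, "dz": -3.4, "turn": -3, "gripper": 32},
    {"dx": 0, "dy": 0, "dz": -3.6, "turn": -3, "gripper": 32},
    {"dx": 0, "dy": 0, "dz": -3.7, "turn": -3, "gripper": 32},
    {"dx": 0, "dy": 0, "dz": -3.7, "turn": -3, "gripper": 32},
  ],
  grip_force=40,
)

```text
time_s: 19.0
position: [0.5306, -0.286, 0.2]
orientation: [180.0, 0.0, 90.0]
force: [0.6, -0.5, -2.0]
width: 0.0376
grip_force: 40.5
```

Emit:
jog_arm(
  commands=[
    {"dx": 0.15, "dy": 0, "dz": 0, "turn": 0, "gripper": 32},
    {"dx": 0.5, "dy": 0, "dz": 0, "turn": 0, "gripper": 32},
    {"dx": 1.1, "dy": 0, "dz": 0, "turn": 0, "gripper": 32},
    {"dx": 1.8, "dy": 0, "dz": 0, "turn": 0, "gripper": 32},
    {"dx": 2.6, "dy": 0.1, "dz": 0, "turn": 0, "gripper": 32},
    {"dx": 3.4, "dy": 0.1, "dz": 0, "turn": 0, "gripper": 32},
    {"dx": 4.2, "dy": 0.1, "dz": 0, "turn": 0, "gripper": 32},
    {"dx": 5.0, "dy": 0.15, "dz": 0, "turn": 0, "gripper": 32},
    {"dx": 5.8, "dy": 0.15, "dz": 0, "turn": 0, "gripper": 32},
    {"dx": 6.6, "dy": 0.2, "dz": 0, "turn": 0, "gripper": 32},
    {"dx": 7.4, "dy": 0.2, "dz": 0, "turn": 0, "gripper": 32},
    {"dx": 8.2, "dy": 0.2, "dz": 0, "turn": 0, "gripper": 32},
  ],
  grip_force=40,
)

```text
time_s: 20.0
position: [0.5374, 0.0448, 0.1988]
orientation: [-179.9, -0.0, 90.1]
force: [0.7, 0.3, -3.0]
width: 0.0377
grip_force: 40.5
```

Emit:
jog_arm(
  commands=[
    {"dx": 0.8, "dy": 0.05, "dz": 0, "turn": 0, "gripper": 32},
    {"dx": 1.6, "dy": 0.05, "dz": 0, "turn": 0, "gripper": 32},
    {"dx": 2.4, "dy": 0.1, "dz": 0, "turn": 0, "gripper": 32},
    {"dx": 3.2, "dy": 0.1, "dz": 0, "turn": 0, "gripper": 32},
    {"dx": 4.0, "dy": 0.15, "dz": 0, "turn": 0, "gripper": 32},
    {"dx": 4.8, "dy": 0.18, "dz": 0, "turn": 0, "gripper": 32},
    {"dx": 5.4, "dy": 0.18, "dz": 0, "turn": 0, "gripper": 32},
    {"dx": 5.9, "dy": 0.18, "dz": 0, "turn": 0, "gripper": 32},
    {"dx": 6.2, "dy": 0.18, "dz": 0, "turn": 0, "gripper": 32},
    {"dx": 6.2, "dy": 0.18, "dz": 0, "turn": 0, "gripper": 32},
    {"dx": 6.2, "dy": 0.18, "dz": 0, "turn": 0, "gripper": 32},
    {"dx": 6.2, "dy": 0.18, "dz": 0, "turn": 0, "gripper": 32},
  ],
  grip_force=40,
)

```text
time_s: 21.0
position: [0.5455, 0.289, 0.1991]
orientation: [-180.0, 0.1, 90.0]
force: [0.8, -0.6, -2.1]
width: 0.0375
grip_force: 40.5
```

Emit:
jog_arm(
  commands=[
    {"dx": 0, "dy": 0, "dz": 0.2, "turn": 0, "gripper": 32},
    {"dx": 0, "dy": 0, "dz": 0.6, "turn": 0, "gripper": 32},
    {"dx": 0, "dy": 0, "dz": 1.1, "turn": 0, "gripper": 32},
    {"dx": 0, "dy": 0, "dz": 1.7, "turn": 0, "gripper": 32},
    {"dx": 0, "dy": 0, "dz": 2.3, "turn": 0, "gripper": 32},
    {"dx": 0, "dy": 0, "dz": 2.8, "turn": 0, "gripper": 32},
    {"dx": 0, "dy": 0, "dz": 3.2, "turn": 0, "gripper": 32},
    {"dx": 0, "dy": 0, "dz": 3.5, "turn": 0, "gripper": 32},
    {"dx": 0, "dy": 0, "dz": 3.7, "turn": 0, "gripper": 32},
    {"dx": 0, "dy": 0, "dz": 3.8, "turn": 0, "gripper": 32},
    {"dx": 0, "dy": 0, "dz": 3.8, "turn": 0, "gripper": 32},
    {"dx": 0, "dy": 0, "dz": 3.8, "turn": 0, "gripper": 32},
  ],
  grip_force=40,
)

```text
time_s: 22.0
position: [0.546, 0.2901, 0.048]
orientation: [180.0, -0.0, 90.0]
force: [0.6, -0.1, -1.6]
width: 0.0376
grip_force: 40.5
```

Emit:
jog_arm(
  commands=[
    {"dx": 0, "dy": 0, "dz": 0, "turn": 0, "gripper": 32},
    {"dx": 0, "dy": 0, "dz": 0, "turn": 0, "gripper": 32},
  ],
  grip_force=40,
)

```text
time_s: 22.17
position: [0.5461, 0.2902, 0.0483]
orientation: [179.9, -0.0, 90.0]
force: [-0.6, 0.5, -2.3]
width: 0.0374
grip_force: 40.5
```

Still 4.9 mm to go.

Emit:
jog_arm(
  commands=[
    {"dx": 0, "dy": 0, "dz": 0.03, "turn": 0, "gripper": 32},
    {"dx": 0, "dy": 0, "dz": 0.06, "turn": 0, "gripper": 32},
    {"dx": 0, "dy": 0, "dz": 0.09, "turn": 0, "gripper": 32},
    {"dx": 0, "dy": 0, "dz": 0.11, "turn": 0, "gripper": 32},
    {"dx": 0, "dy": 0, "dz": 0.12, "turn": 0, "gripper": 32},
    {"dx": 0, "dy": 0, "dz": 0.12, "turn": 0, "gripper": 32},
  ],
  grip_force=40,
)

```text
time_s: 22.67
position: [0.5457, 0.29, 0.0434]
orientation: [180.0, 0.0, 90.0]
force: [-6.2, -3.8, 13.7]
width: 0.0377
grip_force: 42.2
```

Emit:
jog_arm(
  commands=[
    {"dx": 0, "dy": 0, "dz": 0, "turn": 0, "gripper": 44},
    {"dx": 0, "dy": 0, "dz": 0, "turn": 0, "gripper": 54},
    {"dx": 0, "dy": 0, "dz": 0, "turn": 0, "gripper": 70},
    {"dx": 0, "dy": 0, "dz": 0, "turn": 0, "gripper": 85},
    {"dx": 0, "dy": 0, "dz": 0, "turn": 0, "gripper": 85},
    {"dx": 0, "dy": 0, "dz": 0, "turn": 0, "gripper": 85},
    {"dx": 0, "dy": 0, "dz": -0.4, "turn": 0, "gripper": 85},
    {"dx": 0, "dy": 0, "dz": -1.0, "turn": 0, "gripper": 85},
    {"dx": 0, "dy": 0, "dz": -1.8, "turn": 0, "gripper": 85},
    {"dx": 0, "dy": 0, "dz": -2.6, "turn": 0, "gripper": 85},
    {"dx": 0, "dy": 0, "dz": -3.3, "turn": 0, "gripper": 85},
    {"dx": 0, "dy": 0, "dz": -3.9, "turn": 0, "gripper": 85},
  ],
  grip_force=40,
)

```text
time_s: 23.67
position: [0.5459, 0.2901, 0.2009]
orientation: [179.9, -0.0, 90.0]
force: [0.2, -0.0, -0.3]
width: 0.085
grip_force: 0.0
```

```bash
python3 chk.py pics/c3.png
python3 - <<'E'
from h import *
print(get_obs()["position"])
for n in("side","scene"):
    p,d=capture(n);P,H,U=cloud(p,d,calibration(n));x,y,z=P.T
    m=(abs(x-.522)<.045)&(abs(y+.355)<.036)&(z>.035)&(z<.07);print("turret",circ(P[m][:,:2],.021))
E
```

```text
dome 378 zmax 0.0975 (array([0.53585075, 0.14082637]), np.float64(0.0012447992383950953))
spike 264 zmax 0.1024 (array([0.54046058, 0.217239  ]), np.float64(0.001639171987193217))
block 267 zmax 0.0854 (array([0.54217856, 0.29105143]), np.float64(0.0027024539425772034))
[0.54738162 0.29098497 0.20529904]
turret (array([ 0.52130627, -0.35398228]), np.float64(0.0005896979133254103))
turret (array([ 0.52325316, -0.35596614]), np.float64(0.0005296398843069011))
```

Emit:
jog_arm(
  commands=[
    {"dx": -0.3, "dy": 0, "dz": 0, "turn": 0, "gripper": 85},
    {"dx": -1.0, "dy": 0, "dz": 0, "turn": 0, "gripper": 85},
    {"dx": -1.9, "dy": 0, "dz": 0, "turn": 0, "gripper": 85},
    {"dx": -2.8, "dy": -0.1, "dz": 0, "turn": 0, "gripper": 85},
    {"dx": -3.7, "dy": -0.1, "dz": 0, "turn": 0, "gripper": 85},
    {"dx": -4.6, "dy": -0.1, "dz": 0, "turn": 0, "gripper": 85},
    {"dx": -5.5, "dy": -0.2, "dz": 0, "turn": 0, "gripper": 85},
    {"dx": -6.4, "dy": -0.2, "dz": 0, "turn": 0, "gripper": 85},
    {"dx": -7.3, "dy": -0.3, "dz": 0, "turn": 0, "gripper": 85},
    {"dx": -8.2, "dy": -0.3, "dz": 0, "turn": 0, "gripper": 85},
    {"dx": -9.1, "dy": -0.3, "dz": 0, "turn": 0, "gripper": 85},
    {"dx": -10.0, "dy": -0.4, "dz": 0, "turn": 0, "gripper": 85},
  ],
  grip_force=40,
)

```text
time_s: 24.82
position: [0.5287, -0.1123, 0.1975]
orientation: [-179.9, -0.0, 90.0]
force: [1.1, 0.2, 0.2]
width: 0.0849
grip_force: 0.0
```

Emit:
jog_arm(
  commands=[
    {"dx": -0.9, "dy": 0, "dz": 0, "turn": 0, "gripper": 85},
    {"dx": -1.8, "dy": -0.1, "dz": 0, "turn": 0, "gripper": 85},
    {"dx": -2.7, "dy": -0.1, "dz": 0, "turn": 0, "gripper": 85},
    {"dx": -3.6, "dy": -0.15, "dz": 0, "turn": 0, "gripper": 85},
    {"dx": -4.5, "dy": -0.19, "dz": 0, "turn": 0, "gripper": 85},
    {"dx": -5.3, "dy": -0.19, "dz": 0, "turn": 0, "gripper": 85},
    {"dx": -5.9, "dy": -0.19, "dz": 0, "turn": 0, "gripper": 85},
    {"dx": -6.12, "dy": -0.19, "dz": 0, "turn": 0, "gripper": 85},
    {"dx": -6.12, "dy": -0.19, "dz": 0, "turn": 0, "gripper": 85},
    {"dx": -6.12, "dy": -0.19, "dz": 0, "turn": 0, "gripper": 85},
    {"dx": -6.12, "dy": -0.19, "dz": 0, "turn": 0, "gripper": 85},
  ],
  grip_force=40,
)

```text
time_s: 25.73
position: [0.5222, -0.3532, 0.1981]
orientation: [-180.0, -0.1, 90.1]
force: [0.2, -0.5, 0.3]
width: 0.0846
grip_force: 0.0
```

Emit:
jog_arm(
  commands=[
    {"dx": 0, "dy": 0, "dz": 0.4, "turn": 0, "gripper": 85},
    {"dx": -0.03, "dy": 0, "dz": 1.0, "turn": 0, "gripper": 85},
    {"dx": -0.03, "dy": 0, "dz": 1.6, "turn": 0, "gripper": 85},
    {"dx": -0.03, "dy": 0, "dz": 2.2, "turn": 0, "gripper": 85},
    {"dx": -0.03, "dy": 0, "dz": 2.8, "turn": 0, "gripper": 85},
    {"dx": -0.03, "dy": 0, "dz": 3.3, "turn": 0, "gripper": 85},
    {"dx": -0.03, "dy": 0, "dz": 3.55, "turn": 0, "gripper": 85},
    {"dx": -0.03, "dy": 0, "dz": 3.62, "turn": 0, "gripper": 85},
    {"dx": -0.03, "dy": 0, "dz": 3.62, "turn": 0, "gripper": 60},
    {"dx": -0.03, "dy": 0, "dz": 3.62, "turn": 0, "gripper": 54},
    {"dx": -0.03, "dy": 0, "dz": 3.62, "turn": 0, "gripper": 48},
    {"dx": -0.03, "dy": 0, "dz": 3.62, "turn": 0, "gripper": 44},
  ],
  grip_force=40,
)

```text
time_s: 26.73
position: [0.5227, -0.3563, 0.0551]
orientation: [179.9, 0.1, 90.0]
force: [0.4, 0.3, -0.1]
width: 0.044
grip_force: 0.0
```

Emit:
jog_arm(
  commands=[
    {"dx": 0, "dy": 0, "dz": 0, "turn": 0, "gripper": 40},
    {"dx": 0, "dy": 0, "dz": 0, "turn": 0, "gripper": 36},
    {"dx": 0, "dy": 0, "dz": 0, "turn": 0, "gripper": 36},
    {"dx": 0, "dy": 0, "dz": 0, "turn": 0, "gripper": 36},
    {"dx": 0, "dy": 0, "dz": 0, "turn": 0, "gripper": 36},
    {"dx": 0, "dy": 0, "dz": 0, "turn": 0, "gripper": 36},
  ],
  grip_force=40,
)

```text
time_s: 27.23
position: [0.5226, -0.3563, 0.0551]
orientation: [179.9, 0.0, 90.0]
force: [-2.6, 1.4, 8.8]
width: 0.0414
grip_force: 39.5
```

Offset 0.0411, so the turret should be set down at 0.0461.

Emit:
jog_arm(
  commands=[
    {"dx": 0, "dy": 0, "dz": -0.1, "turn": 0, "gripper": 36},
    {"dx": 0, "dy": 0, "dz": -0.3, "turn": 0, "gripper": 36},
    {"dx": 0, "dy": 0, "dz": -0.7, "turn": 0, "gripper": 36},
    {"dx": 0, "dy": 0, "dz": -1.2, "turn": 0, "gripper": 36},
    {"dx": 0, "dy": 0, "dz": -1.7, "turn": 0, "gripper": 36},
    {"dx": 0, "dy": 0, "dz": -2.2, "turn": 0, "gripper": 36},
    {"dx": 0, "dy": 0, "dz": -2.7, "turn": 0, "gripper": 36},
    {"dx": 0, "dy": 0, "dz": -3.1, "turn": 0, "gripper": 36},
    {"dx": 0, "dy": 0, "dz": -3.4, "turn": 0, "gripper": 36},
    {"dx": 0, "dy": 0, "dz": -3.6, "turn": 0, "gripper": 36},
    {"dx": 0, "dy": 0, "dz": -3.65, "turn": 0, "gripper": 36},
    {"dx": 0, "dy": 0, "dz": -3.65, "turn": 0, "gripper": 36},
  ],
  grip_force=40,
)

```text
time_s: 28.23
position: [0.5221, -0.356, 0.2]
orientation: [180.0, 0.0, 90.0]
force: [0.6, 0.2, -3.0]
width: 0.0411
grip_force: 40.9
```

Emit:
jog_arm(
  commands=[
    {"dx": 0.15, "dy": 0, "dz": 0, "turn": 0, "gripper": 36},
    {"dx": 0.5, "dy": 0, "dz": 0, "turn": 0, "gripper": 36},
    {"dx": 1.1, "dy": 0.1, "dz": 0, "turn": 0, "gripper": 36},
    {"dx": 1.8, "dy": 0.1, "dz": 0, "turn": 0, "gripper": 36},
    {"dx": 2.6, "dy": 0.1, "dz": 0, "turn": 0, "gripper": 36},
    {"dx": 3.4, "dy": 0.15, "dz": 0, "turn": 0, "gripper": 36},
    {"dx": 4.2, "dy": 0.2, "dz": 0, "turn": 0, "gripper": 36},
    {"dx": 5.0, "dy": 0.2, "dz": 0, "turn": 0, "gripper": 36},
    {"dx": 5.8, "dy": 0.25, "dz": 0, "turn": 0, "gripper": 36},
    {"dx": 6.6, "dy": 0.3, "dz": 0, "turn": 0, "gripper": 36},
    {"dx": 7.4, "dy": 0.3, "dz": 0, "turn": 0, "gripper": 36},
    {"dx": 8.2, "dy": 0.31, "dz": 0, "turn": 0, "gripper": 36},
  ],
  grip_force=40,
)

```text
time_s: 29.23
position: [0.5334, -0.0252, 0.1993]
orientation: [-179.9, -0.0, 90.1]
force: [1.0, -0.7, -1.9]
width: 0.0407
grip_force: 40.9
```

Emit:
jog_arm(
  commands=[
    {"dx": 0.8, "dy": 0.05, "dz": 0, "turn": 0, "gripper": 36},
    {"dx": 1.6, "dy": 0.1, "dz": 0, "turn": 0, "gripper": 36},
    {"dx": 2.4, "dy": 0.1, "dz": 0, "turn": 0, "gripper": 36},
    {"dx": 3.2, "dy": 0.15, "dz": 0, "turn": 0, "gripper": 36},
    {"dx": 4.0, "dy": 0.2, "dz": 0, "turn": 0, "gripper": 36},
    {"dx": 4.8, "dy": 0.2, "dz": 0, "turn": 0, "gripper": 36},
    {"dx": 5.6, "dy": 0.25, "dz": 0, "turn": 0, "gripper": 36},
    {"dx": 6.4, "dy": 0.3, "dz": 0, "turn": 0, "gripper": 36},
    {"dx": 7.2, "dy": 0.3, "dz": 0, "turn": 0, "gripper": 36},
    {"dx": 8.0, "dy": 0.35, "dz": 0, "turn": 0, "gripper": 36},
    {"dx": 8.6, "dy": 0.4, "dz": 0, "turn": 0, "gripper": 36},
    {"dx": 9.1, "dy": 0.4, "dz": 0, "turn": 0, "gripper": 36},
  ],
  grip_force=40,
)

```text
time_s: 30.23
position: [0.5487, 0.3391, 0.199]
orientation: [-179.9, -0.0, 90.1]
force: [-0.0, -0.2, -1.9]
width: 0.041
grip_force: 40.9
```

Emit:
jog_arm(
  commands=[
    {"dx": 0.4, "dy": 0, "dz": 0, "turn": 0, "gripper": 36},
    {"dx": 0.65, "dy": 0, "dz": 0, "turn": 0, "gripper": 36},
    {"dx": 0.73, "dy": 0, "dz": 0, "turn": 0, "gripper": 36},
    {"dx": 0.73, "dy": 0, "dz": 0, "turn": 0, "gripper": 36},
    {"dx": 0.73, "dy": 0, "dz": 0, "turn": 0, "gripper": 36},
    {"dx": 0.73, "dy": 0, "dz": 0, "turn": 0, "gripper": 36},
    {"dx": 0.73, "dy": 0, "dz": 0, "turn": 0, "gripper": 36},
  ],
  grip_force=40,
)

```text
time_s: 30.82
position: [0.5509, 0.3641, 0.2]
orientation: [180.0, 0.0, 89.9]
force: [0.1, -1.1, -2.4]
width: 0.0413
grip_force: 40.9
```

Place at 0.0461. I'll go down 3.75 (to about 0.050) first.

Emit:
jog_arm(
  commands=[
    {"dx": 0, "dy": 0, "dz": 0.2, "turn": 0, "gripper": 36},
    {"dx": 0, "dy": 0, "dz": 0.6, "turn": 0, "gripper": 36},
    {"dx": 0, "dy": 0, "dz": 1.1, "turn": 0, "gripper": 36},
    {"dx": 0, "dy": 0, "dz": 1.7, "turn": 0, "gripper": 36},
    {"dx": 0, "dy": 0, "dz": 2.3, "turn": 0, "gripper": 36},
    {"dx": 0, "dy": 0, "dz": 2.8, "turn": 0, "gripper": 36},
    {"dx": 0, "dy": 0, "dz": 3.2, "turn": 0, "gripper": 36},
    {"dx": 0, "dy": 0, "dz": 3.5, "turn": 0, "gripper": 36},
    {"dx": 0, "dy": 0, "dz": 3.65, "turn": 0, "gripper": 36},
    {"dx": 0, "dy": 0, "dz": 3.75, "turn": 0, "gripper": 36},
    {"dx": 0, "dy": 0, "dz": 3.75, "turn": 0, "gripper": 36},
    {"dx": 0, "dy": 0, "dz": 3.75, "turn": 0, "gripper": 36},
  ],
  grip_force=40,
)

```text
time_s: 31.82
position: [0.5508, 0.3654, 0.0505]
orientation: [180.0, -0.0, 90.0]
force: [-0.3, -0.4, -1.7]
width: 0.0412
grip_force: 40.9
```

Emit:
jog_arm(
  commands=[
    {"dx": 0, "dy": 0, "dz": 0, "turn": 0, "gripper": 36},
    {"dx": 0, "dy": 0, "dz": 0, "turn": 0, "gripper": 36},
  ],
  grip_force=40,
)

```text
time_s: 31.98
position: [0.5509, 0.3654, 0.0507]
orientation: [179.9, -0.0, 90.0]
force: [0.2, 0.1, -3.0]
width: 0.041
grip_force: 40.9
```

Emit:
jog_arm(
  commands=[
    {"dx": 0, "dy": 0, "dz": 0.03, "turn": 0, "gripper": 36},
    {"dx": 0, "dy": 0, "dz": 0.06, "turn": 0, "gripper": 36},
    {"dx": 0, "dy": 0, "dz": 0.09, "turn": 0, "gripper": 36},
    {"dx": 0, "dy": 0, "dz": 0.11, "turn": 0, "gripper": 36},
    {"dx": 0, "dy": 0, "dz": 0.115, "turn": 0, "gripper": 36},
    {"dx": 0, "dy": 0, "dz": 0.115, "turn": 0, "gripper": 36},
  ],
  grip_force=40,
)

```text
time_s: 32.48
position: [0.5506, 0.3653, 0.0461]
orientation: [180.0, -0.0, 90.0]
force: [-5.1, -4.1, 12.4]
width: 0.0412
grip_force: 42.4
```

Emit:
jog_arm(
  commands=[
    {"dx": 0, "dy": 0, "dz": 0, "turn": 0, "gripper": 46},
    {"dx": 0, "dy": 0, "dz": 0, "turn": 0, "gripper": 56},
    {"dx": 0, "dy": 0, "dz": 0, "turn": 0, "gripper": 70},
    {"dx": 0, "dy": 0, "dz": 0, "turn": 0, "gripper": 85},
    {"dx": 0, "dy": 0, "dz": 0, "turn": 0, "gripper": 85},
    {"dx": 0, "dy": 0, "dz": 0, "turn": 0, "gripper": 85},
    {"dx": 0, "dy": 0, "dz": -0.4, "turn": 0, "gripper": 85},
    {"dx": 0, "dy": 0, "dz": -1.0, "turn": 0, "gripper": 85},
    {"dx": 0, "dy": 0, "dz": -1.8, "turn": 0, "gripper": 85},
    {"dx": 0, "dy": 0, "dz": -2.6, "turn": 0, "gripper": 85},
    {"dx": 0, "dy": 0, "dz": -3.3, "turn": 0, "gripper": 85},
    {"dx": 0, "dy": 0, "dz": -3.9, "turn": 0, "gripper": 85},
  ],
  grip_force=40,
)

```text
time_s: 33.48
position: [0.5507, 0.3654, 0.2036]
orientation: [179.9, -0.0, 90.0]
force: [-0.4, -0.3, -1.0]
width: 0.0853
grip_force: 0.0
```

```bash
python3 chk.py pics/c4.png
```

```text
dome 380 zmax 0.0966 (array([0.53580566, 0.14079589]), np.float64(0.0014206765222820955))
spike 258 zmax 0.1024 (array([0.54051543, 0.21744983]), np.float64(0.0013931622927007873))
block 266 zmax 0.0863 (array([0.54263873, 0.29155514]), np.float64(0.0028076471077557994))
turret 243 zmax 0.0954 (array([0.54986792, 0.36815359]), np.float64(0.0016456945585714528))
```

View pics/c4.png

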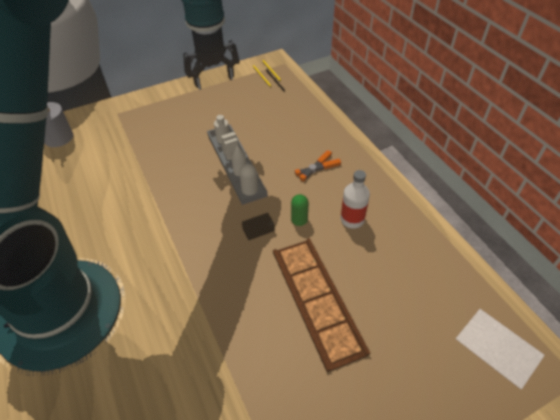

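The four forms stand upright in the tray, from the turret (221,125) at the left end to the dome (249,178) at the right end. The bottle, clamp, sanding block and green look-alike haven't moved, and the gripper is clear.

```bash
python3 -c "
from cell import *;print(job_done())"
```

```text
the job is handed in; nothing more can be done
None
```

All four forms stand upright in the tray in reversed order (dome, spike, block, turret from the right end to the left), and the job was handed in at about 34 s of the 104 s allowed; no verdict was shown.

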